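Hold the tube rack against the sprung stop of the sample loader

ROBOT

A 7-joint arm with a two-finger parallel gripper is mounted at the origin on the work surface. World frame = base frame: x ahead of the robot, y to its left, z up, the work surface at z = 0. Lengths are in mm, angles in rad, forces in N, time in s.
With the tool pointing down it reaches from about 400 to 875 mm from the base axis. Payload 4.4 kg.
Tool frame: the origin (TCP) lies at the very end of the fingers, on their centre line; the grasp point (between the pads) lies 19 mm behind it; z points along the fingers, y is the direction in which the jaws open and shut (so a half turn about z gives the same grasp; the last joint's range is limited). The gripper opens to 85 mm and grips with 20 to 120 N. Pads are 22 mm wide; open, the fingers measure 114 mm over their backs; the gripper's body (76 mm by 85 mm) begins 54 mm behind the grasp point. The pads swing forward as they close: fully open they stand 13 mm farther back than shut.
Start: joints at [1.115, 0.628, 0.038, 1.517, -0.027, 0.996, -0.02], TCP at [247.03, -601.244, 231.313] pointing down, gripper open.
Joint ranges: [-3.06, 3.06], [-0.37, 2.12], [-1.25, 1.32], [0.18, 2.47], [-1.1, 4.24], [0.23, 1.98], [-2.94, 2.94]. Speed limits (rad/s): [2.57, 2.57, 3.14, 3.14, 3.14, 3.14, 3.14].

INTERFACE

Orientations are given as [roll, pitch, yaw] about the fixed x, y, z axes, in that order (R = Rz(yaw) Ry(pitch) Rx(roll)).
In Python, from cell import read_state, get_image, calibration, finish_job gives the robot as it stands. The module is installed in compiled form; this text tells all that it offers.
- The arm moves only by the tool apply_moves, never from a script. Its argument "increments" is a list of rows, each an object of numbers: "tx", "ty", "tz": the shift along the world's x, y, z in m; "rx", "ry", "rz": the turn, a rotation vector about the world's x, y, z in units of 5 degrees (1.0 is 5 degrees); "claw": the finger opening in m, from 0 to 0.0854. In form: [{"tx": .., "ty": .., "tz": .., "rx": .., "ry": .., "rz": .., "claw": ..}, ...]. A call has 1 to 12 rows; each row is the pose to reach, as a shift and turn from the pose commanded when the call began; what a row does not reach only later rows make up. A row lasts 1/10 s, in which the tool goes at most 50 mm and 8.59 degrees, less where a joint would pass 70% of its speed; a pose out of reach is approached as far as the arm can. A call with a gripper value outside its range is refused whole. The fingers move at their own pace and stop on an object; the grip force is fixed at half the most. Time passes only in rows, so rows that repeat a pose let the fingers close. It gives the time, the measured TCP pose, the force and the opening at its end, in the units of the state.
- read_state(): the state, without advancing time (a new reading comes with each control period).
- get_image(name): name is "scene" or "top" or "wrist"; returns the picture (480x640x3 uint8, red, green, blue); there is no depth.
- calibration(name): a dict with "camera_matrix" (3x3 intrinsics, pixels), "origin" and "attitude" of the camera in the world. Camera axes: x right, y up, looking along -z (the intrinsics and any distortion apply to the point x, -y, -z); pixel columns grow to the right and rows downward; lengths in mm; the calibration is good to about 2 mm. The wrist camera is an equidistant fisheye: a pixel r from the principal point sees the ray r / f radians off the axis. A picture is of the moment at which its call begins: read the wrist's pose just before it. calibration takes no time and is no camera call; for the wrist camera it gives the pose at the moment of the call.
- finish_job(): hands the job in, once; it reports no verdict.
The state is a dict: "clock": time; "qpos": joint angles; "qd": joint speeds; "tau": joint torques, N m; "eef_pos": TCP position; "tool_rot": TCP orientation; "force": force on the tool from outside, world axes, zero at the start; "torque": the same for the moment, N m; "width": finger opening in mm.
Only numpy, scipy, OpenCV 4.12 (cv2) and the standard library are available. Lean on these libraries where they do the work, as an engineer would, in place of code of your own. Each camera call takes 0.05 s, during which the arm holds its last target. There are 200 camera calls.

TASK

Push the grey carrier along its rails (it has a steel post to push on) until it clicks into the station detent in front of the sprung steel stop plate. Then press the white tube rack that stands on the carrier flat against the stop plate and keep pushing with a steady force of about 10 newtons (between 6 and 14, never more than 18), the rack standing level on the carrier, so that I can fasten it. Finish while still holding it pressed like that; do not let go, and leave the jar, the clear tray and the screwdriver where they are.

Things in the scene. Friction and masses are not known exactly. Their poses are not given: they have to be found in the camera images.
- loader: fixed loader frame: dark steel foot plate 260 x 485 x 12 mm, two rails along its y axis, a 115 mm tall aluminium block at +x that carries the stop plate, a small detent housing at -x. Origin on the bench, under the middle of the carrier when that is in its station; x across the rails towards the stop (away from the robot, within 0.25 rad), y along the rails the way the carrier must go, z up
- carrier: grey slick plate 150 (x) by 200 (y) mm, deck 40 mm above the bench, 10 mm lips on its y ends, 182 mm apart. Origin on the bench under the deck's middle, axes as the loader's. Starts at y = -0.14 to -0.10 in the loader frame; station at y = 0. Slides along y with 1 to 2 N, stays put. A sprung ball holds it in the station: entering takes 5 to 10 N over the last 15 mm, then it centres itself
- carrier_post (a point): top centre of the carrier's upright steel post: 16 mm in diameter, 60 mm tall (top 100 mm above the bench), on a tongue at the carrier's -y end, 140 mm from the carrier's middle; the deck's lip is 33 mm from its side, the rack 44 mm or more
- rack: white plastic tube rack, loose on the deck, 0.3 to 0.65 kg: base 70 (x) by 170 (y) by 24 mm; flat back wall 70 mm tall on +x (this face meets the stop, 35 mm from the origin); a row of six empty capped tubes, tops at 70 mm, 13 mm to +x of the origin, a gap in the middle. Origin at the centre of the underside; axes within 0.03 rad of the loader's; starts 14 to 36 mm short of the stop
- rack_tab (a point): top centre of the rack's upright grip tab: 12 mm thick (x), 44 mm wide (y), from the rack's base (24 mm) up to 90 mm above the rack's underside, 27 mm to -x of the rack's origin. 26 mm are free beside it on the tube side, all is open on the other
- stop: spring-backed steel stop plate 130 mm wide, 66 mm tall, lower edge 4 mm above the deck. Origin at the centre of its face, 77 mm above the bench; x points into the spring, as the loader's x. Untouched, the face is at x = 0.035 in the loader frame; it gives way along x, 5 N per 10 mm (10 N at 20 mm), up to 38 mm, and springs back
- jar: bystander: amber jar with white cap, 68 mm across, 85 mm tall; origin at the centre of its underside
- cap_tray: bystander: empty clear tray 120 x 90 x 45 mm; origin at the centre of its underside
- driver: bystander: screwdriver with black handle, lying on the bench
There are look-alikes about, which are no part of the job. Of the things like the rack, leave any that is blue or turquoise; of the rest the larger one is meant.

How it is judged (in metres and radians):
On the way, in this order (a step that is already met when the one before it is completed fails the run):
1. the carrier sits in the station detent (within 4 mm) while the rack does not yet press on the stop (y of carrier in the frame of loader between -0.004 and 0.004 m and contact force between rack and stop below 1 N), for 0.3 s.
2. the rack presses on the stop plate with 6 to 14 N for half a second (contact force between rack and stop between 6 and 14 N), for 0.5 s.
At the end, for the whole second after the job is handed in: The robot is still pressing the rack: the force between rack and stop plate stays between 6 and 14 N through the last second, the rack at rest, square to the stop within 0.06 rad, level within 0.06 rad and standing on the deck (within 5 mm), the carrier within 4 mm of its station detent (all of step 2 and y of carrier in the frame of loader between -0.004 and 0.004 m and angle between the x axis of rack and the x axis of loader, either way round below 0.06 rad and angle between rack's own z axis and vertical below 0.06 rad and z of rack in the frame of loader between 0.036 and 0.045 m and linear speed of rack below 0.01 m/s); the arm keeps its last pose, push and grip.
It fails at once if the rack is pushed into the stop with more than 18 N (contact force between rack and stop above 18 N).
It fails at once if the rack is tipped over (angle between rack's own z axis and vertical above 0.5 rad).
It fails at once if the jar, the tray or the screwdriver is moved more than 30 mm (distance of any of jar, cap_tray, driver from where it was at the start of the episode above 0.03 m).
It also fails if it takes over 58 s, if anything falls off the work surface, if the arm or the gripper's body presses on something with over 40 N, if the wrist force passes 120 N, or if a joint passes its speed limit or range.

## Working session

There is one attempt and no reset: what is moved stays moved. The work goes in short steps, Python scripts to look and compute and a tool call to move; the robot and the scene stay as the last step left them, time stands still between calls to the robot, and variables do not carry over. Pictures are saved under pics/ and viewed, about 8 in all and at most 12, crops included, and the job is handed in when it is done.

Besides the shell and the picture viewer there is one more tool, called after "Call:" by a JSON object that holds its "op" and its "data", one argument or row to a line. apply_moves: Moves the arm, as the interface text tells. Its arguments: {"type":"object","properties":{"increments":{"type":"array"}},"required":["increments"]}

```bash
mkdir -p pics
python3 - <<'E'
from cell import *
import cv2,numpy as np
s=read_state();print(s)
for n in("scene","top"):
    im=get_image(n);cv2.imwrite(f"pics/{n}0.png",im[:,:,::-1]);print(n,calibration(n))
E
```

```text
{'clock': 0.0, 'qpos': array([ 1.11518765,  0.62929623,  0.03841721,  1.51836311, -0.02698009,
        0.99630782, -0.02000899]), 'qd': array([ 1.19242084e-03,  1.57348603e-04, -1.07685721e-03,  1.69759673e-04,
       -2.42449045e-05,  1.86808677e-03, -3.55527467e-04]), 'tau': array([ 3.18841594e-04, -5.63392460e+01,  1.22644544e+00, -1.93443757e+01,
        1.10453193e-02,  1.05944794e-02, -1.38104397e-05]), 'eef_pos': array([ 246.80663147, -600.64938574,  230.42254151]), 'tool_rot': array([-3.13973558e+00,  2.40662535e-05,  3.89830678e-01]), 'force': array([ 0.23208608, -0.24337782,  0.57772739]), 'torque': array([ 0.01073814,  0.0587489 , -0.07173046]), 'width': 85.40282871644645}
scene {'camera_matrix': array([[576.17897555,   0.        , 321.31557706],
       [  0.        , 576.17897555, 229.50912583],
       [  0.        ,   0.        ,   1.        ]]), 'origin': array([ 900.6681495 ,  604.01636435, 1311.82102545]), 'attitude': array([5.06148887e-01, 1.92545840e-03, 2.62549725e+00])}
top {'camera_matrix': array([[582.57435682,   0.        , 312.56280102],
       [  0.        , 582.57435682, 236.02340568],
       [  0.        ,   0.        ,   1.        ]]), 'origin': array([ 408.8080347 ,    5.86689227, 1522.10078076]), 'attitude': array([ 0.1039932 ,  0.0053023 , -1.59952551])}
```

View pics/scene0.png

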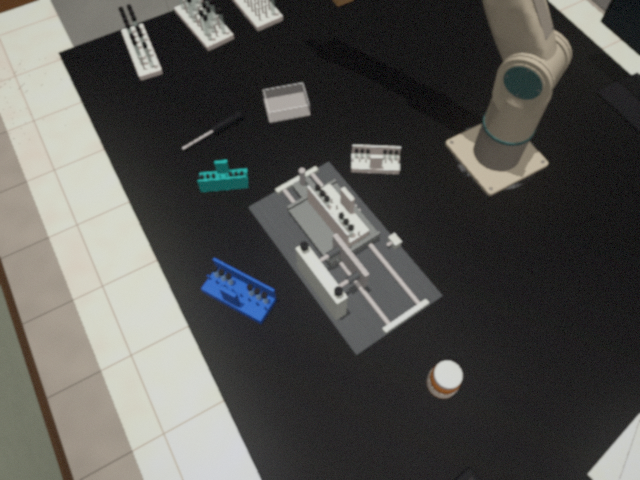

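View pics/top0.png

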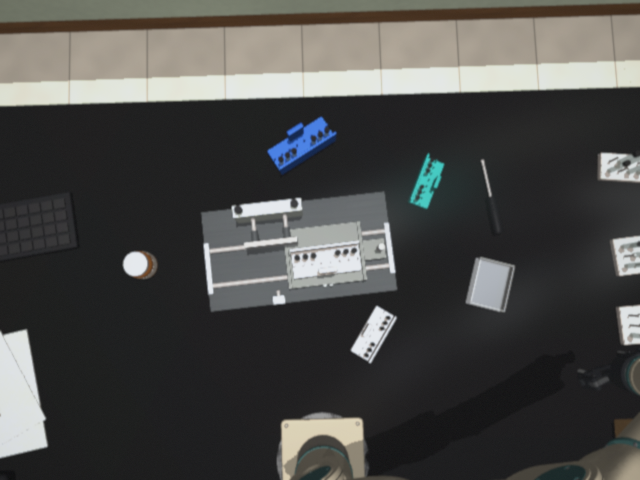

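The scene view shows the loader at (345,255) with the stop block on its far side. In the top view the loader plate spans (202–396, 192–310), the post is near (381,247), the jar at (138,265), the tray at (490,284) and the driver at (490,195).

Rack candidates in the top view are blue (302,145), turquoise (427,182), a small white one on the bench (374,334), and a larger white one on the carrier (327,262). The one on the carrier fits: it is not blue or turquoise, it is the larger white one, and it stands on the deck. I'll confirm in a crop.

```bash
cat > h.py <<'E'
from cell import *
import cv2,numpy as np
from scipy.spatial.transform import Rotation as R
def ray(n,uv,z,c=None):
    c=c or calibration(n);K=c["camera_matrix"];o=c["origin"]
    d=np.array([(uv[0]-K[0,2])/K[0,0],-(uv[1]-K[1,2])/K[1,1],-1.])
    d=R.from_euler("xyz",c["attitude"]).apply(d)
    return o+d*(z-o[2])/d[2]
def proj(n,p,c=None):
    c=c or calibration(n);K=c["camera_matrix"]
    q=R.from_euler("xyz",c["attitude"]).inv().apply(np.array(p,float)-c["origin"])
    return np.array([K[0,2]+K[0,0]*q[0]/-q[2],K[1,2]-K[1,1]*q[1]/-q[2]])
E
python3 - <<'E'
from h import *
im=cv2.imread("pics/top0.png")
c=cv2.resize(im[180:370,195:405],None,fx=3.8,fy=3.15*3.8/3.15,interpolation=cv2.INTER_CUBIC)[:600]
cv2.imwrite("pics/crop1.png",cv2.resize(im[185:342,195:405],None,fx=3.8,fy=3.8,interpolation=cv2.INTER_CUBIC))
hsv=cv2.cvtColor(im,cv2.COLOR_BGR2HSV)
m=((hsv[...,2]>45)&(hsv[...,1]<90)).astype(np.uint8)
m=cv2.morphologyEx(m,cv2.MORPH_CLOSE,np.ones((3,3)))
n,l,st,ce=cv2.connectedComponentsWithStats(m)
k=l[205,330];print(st[k])
cn=max(cv2.findContours((l==k).astype(np.uint8),0,1)[0],key=cv2.contourArea)
print(cv2.minAreaRect(cn), cv2.approxPolyDP(cn,5,True).ravel())
for u in cv2.boxPoints(cv2.minAreaRect(cn)): print(u,ray("top",u,12))
for u in [(381,247)]: print(ray("top",u,100))
E
```

```text
[  200   162   270   151 22628]
((338.4946594238281, 242.44915771484375), (116.82380676269531, 279.1407470703125), 78.79405212402344) [469 183 444 162 427 209 407 202 417 173 342 195 202 211 210 311 394 291
 393 245 460 202]
[190.23366 212.27444] [638.51102295 327.95402334  12.        ]
[464.05258 158.02731] [ 761.77690249 -396.28729406   12.        ]
[486.75568 272.62387] [ 458.30647315 -438.05407039   12.        ]
[212.93674 326.871  ] [339.71395397 271.69190967  12.        ]
[ 525.47888441 -157.54875306  100.        ]
```

View pics/crop1.png

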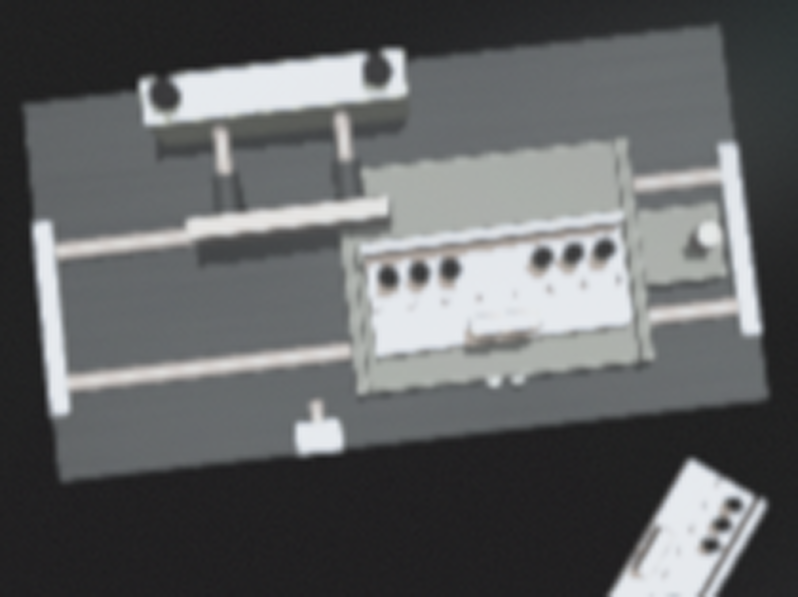

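The crop confirms the large white rack on the carrier, with six dark tubes in two groups of three and a grip tab at crop (503,325). The post top is at crop (710,234). The stop plate's upper front edge runs from (190,237) to (389,215), and the plate corners are (25,103), (720,25), (768,398) and (62,480).

Run:
```python
from h import *
f=lambda x,y,z:ray("top",(195+x/3.8-.4,185+y/3.8-.4),z)
c=np.array([f(*p,12) for p in [(25,103),(720,25),(768,398),(62,480)]]);print(c.round(1))
e1=(c[0]+c[3]-c[1]-c[2])[:2]/2;e2=(c[0]+c[1]-c[2]-c[3])[:2]/2
print(np.linalg.norm(e1),np.linalg.norm(e2),np.arctan2(-e1[0],e1[1]),np.arctan2(e2[1],e2[0]),c.mean(0))
S=[f(190,237,110),f(389,215,110)];print("stop",S,np.arctan2(-(S[0]-S[1])[0],(S[0]-S[1])[1]))
a=np.arctan2(-e1[0],e1[1]); M=np.array([[np.cos(a),np.sin(a)],[-np.sin(a),np.cos(a)]])
sm=(S[0]+S[1])[:2]/2; O=sm-M.T@[35,0]; print("O",O,a)
for n,x,y,z in [("post",710,234,100),("tab",503,325,130),("det",318,430,40),("backL",365,248,110),("backR",622,222,110),("baseL",377,354,64),("baseR",630,330,64),("dL",362,390,50),("dR",650,360,50),("dTL",345,238,50),("dTR",625,142,50)]:
  p=f(x,y,z);print(n,p.round(1),(M@(p[:2]-O)).round(1))
# stop in scene
```

```text
[[ 639.2  299.2   12. ]
 [ 679.4 -181.7   12. ]
 [ 422.  -203.6   12. ]
 [ 380.5  276.5   12. ]]
482.27736629857003 259.0075646958741 0.08487082455291707 0.08640296986139898 [530.27517279  47.57646319  12.        ]
stop [array([534.41589499, 175.22899845, 110.        ]), array([544.83905412,  47.43989178, 110.        ])] 0.08138515466864607
O [504.75345241 108.36753106] 0.08487082455291707
post [ 527.5 -158.7  100. ] [  -0. -268.]
tab [471.4 -23.  130. ] [ -44.4 -128. ]
det [409.2 100.5  40. ] [-95.9   0.3]
backL [524.1  63.3 110. ] [ 15.4 -46.5]
backR [ 536.  -101.6  110. ] [  13.3 -211.8]
baseL [457.7  59.1  64. ] [-51.  -45.1]
baseR [ 468.7 -107.7   64. ] [ -54.3 -212.2]
dL [434.7  70.1  50. ] [-73.  -32.2]
dR [ 449.  -121.3   50. ] [ -75.  -224.1]
dTL [536.1  79.   50. ] [ 28.7 -32. ]
dTR [ 595.1 -110.1   50. ] [  71.5 -225.4]
```

The loader is at O = (504.8, 108.4) with yaw 0.085. The carrier is at y ≈ -128 and the rack face is about 20 mm short of the stop. I'll push both the post and the tab with closed fingers, jaws along the loader y axis.

Pre-post pose: world (532, -212), which is loader (0, -321).

Call:
{"op": "apply_moves", "data": {
  "increments": [
    {"tx": 0.285, "ty": 0.389, "tz": 0.0, "rz": -3.5, "claw": 0},
    {"tx": 0.285, "ty": 0.389, "tz": 0.0, "rz": -3.5, "claw": 0},
    {"tx": 0.285, "ty": 0.389, "tz": 0.0, "rz": -3.5, "claw": 0},
    {"tx": 0.285, "ty": 0.389, "tz": 0.0, "rz": -3.5, "claw": 0},
    {"tx": 0.285, "ty": 0.389, "tz": 0.0, "rz": -3.5, "claw": 0},
    {"tx": 0.285, "ty": 0.389, "tz": 0.0, "rz": -3.5, "claw": 0},
    {"tx": 0.285, "ty": 0.389, "tz": 0.0, "rz": -3.5, "claw": 0},
    {"tx": 0.285, "ty": 0.389, "tz": 0.0, "rz": -3.5, "claw": 0},
    {"tx": 0.285, "ty": 0.389, "tz": 0.0, "rz": -3.5, "claw": 0},
    {"tx": 0.285, "ty": 0.389, "tz": 0.0, "rz": -3.5, "claw": 0},
    {"tx": 0.285, "ty": 0.389, "tz": -0.03, "rz": -3.5, "claw": 0},
    {"tx": 0.285, "ty": 0.389, "tz": -0.05, "rz": -3.5, "claw": 0}
  ]
}}

```text
$.increments[0]: bad value
```

Call:
{"op": "apply_moves", "data": {
  "increments": [
    {"tx": 0.03, "ty": 0.04, "tz": 0.0, "rx": 0.0, "ry": 0.0, "rz": -1.0, "claw": 0.0},
    {"tx": 0.06, "ty": 0.08, "tz": 0.0, "rx": 0.0, "ry": 0.0, "rz": -2.0, "claw": 0.0}
  ]
}}

```text
clock: 0.3
eef_pos: [306.0, -521.2, 230.5]
tool_rot: [-3.141, 0.001, 0.207]
force: [1.8, 0.6, 0.1]
width: 59.1
```

Call:
{"op": "apply_moves", "data": {
  "increments": [
    {"tx": 0.226, "ty": 0.309, "tz": 0.0, "rx": 0.0, "ry": 0.0, "rz": -1.4, "claw": 0.0},
    {"tx": 0.226, "ty": 0.309, "tz": 0.0, "rx": 0.0, "ry": 0.0, "rz": -1.4, "claw": 0.0},
    {"tx": 0.226, "ty": 0.309, "tz": 0.0, "rx": 0.0, "ry": 0.0, "rz": -1.4, "claw": 0.0},
    {"tx": 0.226, "ty": 0.309, "tz": 0.0, "rx": 0.0, "ry": 0.0, "rz": -1.4, "claw": 0.0},
    {"tx": 0.226, "ty": 0.309, "tz": 0.0, "rx": 0.0, "ry": 0.0, "rz": -1.4, "claw": 0.0},
    {"tx": 0.226, "ty": 0.309, "tz": 0.0, "rx": 0.0, "ry": 0.0, "rz": -1.4, "claw": 0.0},
    {"tx": 0.226, "ty": 0.309, "tz": 0.0, "rx": 0.0, "ry": 0.0, "rz": -1.4, "claw": 0.0},
    {"tx": 0.226, "ty": 0.309, "tz": 0.0, "rx": 0.0, "ry": 0.0, "rz": -1.4, "claw": 0.0},
    {"tx": 0.226, "ty": 0.309, "tz": -0.03, "rx": 0.0, "ry": 0.0, "rz": -1.4, "claw": 0.0},
    {"tx": 0.226, "ty": 0.309, "tz": -0.07, "rx": 0.0, "ry": 0.0, "rz": -1.4, "claw": 0.0},
    {"tx": 0.226, "ty": 0.309, "tz": -0.1, "rx": 0.0, "ry": 0.0, "rz": -1.4, "claw": 0.0},
    {"tx": 0.226, "ty": 0.309, "tz": -0.1, "rx": 0.0, "ry": 0.0, "rz": -1.4, "claw": 0.0}
  ]
}}

```text
clock: 1.5
eef_pos: [529.8, -210.7, 127.3]
tool_rot: [-3.138, 0.008, 0.093]
force: [-0.1, 0.4, 0.2]
width: -0.1
```

Run:
```python
from h import *
print(calibration("wrist"));s=read_state();print(s["eef_pos"],s["tool_rot"])
cv2.imwrite("pics/w1.png",get_image("wrist")[:,:,::-1])
```

```text
{'camera_matrix': array([[371.64829954,   0.        , 316.65023585],
       [  0.        , 371.64829954, 237.66300905],
       [  0.        ,   0.        ,   1.        ]]), 'origin': array([ 610.22743854, -203.3549865 ,  269.0354391 ]), 'attitude': array([-0.31886891,  0.00347715, -1.47676908])}
[ 529.77251398 -210.74032041  127.33203275] [-3.13769512  0.00826471  0.09349933]
```

View pics/w1.png

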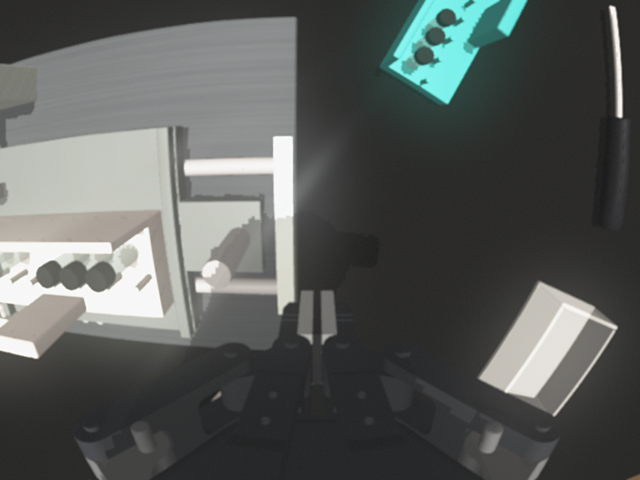

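The wrist view shows closed fingers at (318,300), the post top at (216,273) and the low end bar at (285,220). The area around the post is clear. I'll work out the post position from this view.

```bash
cat >> h.py <<'E'
def fray(uv,z,c):
    K=c["camera_matrix"];v=np.array([uv[0]-K[0,2],-(uv[1]-K[1,2])]);r=np.linalg.norm(v);t=r/K[0,0]
    d=R.from_euler("xyz",c["attitude"]).apply([*(v/r*np.sin(t)),-np.cos(t)])
    return c["origin"]+d*(z-c["origin"][2])/d[2]
O=np.array([504.75,108.37]);A=0.0849
M=np.array([[np.cos(A),np.sin(A)],[-np.sin(A),np.cos(A)]])
def L(p): return M@(np.array(p)[:2]-O)
def W(x,y): return O+M.T@[x,y]
E
python3 - <<'E'
from h import *
c=calibration("wrist")
for p in [(216,273,100),(40,345,130),(110,250,110),(283,136,32)]:
    q=fray(p[:2],p[2],c);print(q.round(1),L(q).round(1))
print(L(read_state()["eef_pos"]),W(0,-300),W(0,-163))
E
```

```text
[ 531.7 -159.1  100. ] [   4.1 -268.8]
[484.1 -52.5 130. ] [ -34.2 -158.6]
[ 542.1 -102.7  110. ] [  19.4 -213.5]
[ 599.6 -183.2   32. ] [  69.8 -298.5]
[  -0.5203165 -321.1032477] [ 530.18941302 -190.54944779] [518.57208108 -54.04289996]
```

Call:
{"op": "apply_moves", "data": {
  "increments": [
    {"tx": 0.0, "ty": 0.0, "tz": -0.03, "rx": 0.0, "ry": 0.0, "rz": 0.0, "claw": 0.0},
    {"tx": 0.0, "ty": 0.0, "tz": -0.052, "rx": 0.0, "ry": 0.0, "rz": -0.1, "claw": 0.0},
    {"tx": 0.0, "ty": 0.005, "tz": -0.052, "rx": 0.0, "ry": 0.0, "rz": -0.1, "claw": 0.0},
    {"tx": -0.001, "ty": 0.012, "tz": -0.052, "rx": 0.0, "ry": 0.0, "rz": -0.1, "claw": 0.0},
    {"tx": -0.001, "ty": 0.018, "tz": -0.052, "rx": 0.0, "ry": 0.0, "rz": -0.1, "claw": 0.0},
    {"tx": -0.001, "ty": 0.022, "tz": -0.052, "rx": 0.0, "ry": 0.0, "rz": -0.1, "claw": 0.0},
    {"tx": -0.001, "ty": 0.026, "tz": -0.052, "rx": 0.0, "ry": 0.0, "rz": -0.1, "claw": 0.0},
    {"tx": -0.002, "ty": 0.03, "tz": -0.052, "rx": 0.0, "ry": 0.0, "rz": -0.1, "claw": 0.0},
    {"tx": -0.002, "ty": 0.034, "tz": -0.052, "rx": 0.0, "ry": 0.0, "rz": -0.1, "claw": 0.0},
    {"tx": -0.002, "ty": 0.038, "tz": -0.052, "rx": 0.0, "ry": 0.0, "rz": -0.1, "claw": 0.0},
    {"tx": -0.003, "ty": 0.042, "tz": -0.052, "rx": 0.0, "ry": 0.0, "rz": -0.1, "claw": 0.0},
    {"tx": -0.003, "ty": 0.046, "tz": -0.052, "rx": 0.0, "ry": 0.0, "rz": -0.1, "claw": 0.0}
  ]
}}

```text
clock: 2.75
eef_pos: [530.1, -166.3, 79.4]
tool_rot: [3.141, -0.0, 0.084]
force: [-1.2, -1.1, 1.4]
width: -0.0
```

Run:
```python
from h import *
s=read_state();print(L(s["eef_pos"]),s["eef_pos"],s["force"])
```

```text
[   1.98675607 -275.7951463 ] [ 530.11648888 -166.26330309   79.37503005] [-1.17206564 -1.13853288  1.42835125]
```

Call:
{"op": "apply_moves", "data": {
  "increments": [
    {"tx": -0.001, "ty": 0.006, "tz": -0.002, "rx": 0.0, "ry": 0.0, "rz": 0.0, "claw": 0.0},
    {"tx": -0.002, "ty": 0.014, "tz": -0.002, "rx": 0.0, "ry": 0.0, "rz": 0.0, "claw": 0.0},
    {"tx": -0.003, "ty": 0.022, "tz": -0.002, "rx": 0.0, "ry": 0.0, "rz": 0.0, "claw": 0.0},
    {"tx": -0.004, "ty": 0.03, "tz": -0.002, "rx": 0.0, "ry": 0.0, "rz": 0.0, "claw": 0.0},
    {"tx": -0.005, "ty": 0.038, "tz": -0.002, "rx": 0.0, "ry": 0.0, "rz": 0.0, "claw": 0.0},
    {"tx": -0.006, "ty": 0.046, "tz": -0.002, "rx": 0.0, "ry": 0.0, "rz": 0.0, "claw": 0.0},
    {"tx": -0.006, "ty": 0.054, "tz": -0.002, "rx": 0.0, "ry": 0.0, "rz": 0.0, "claw": 0.0},
    {"tx": -0.007, "ty": 0.061, "tz": -0.002, "rx": 0.0, "ry": 0.0, "rz": 0.0, "claw": 0.0},
    {"tx": -0.007, "ty": 0.068, "tz": -0.002, "rx": 0.0, "ry": 0.0, "rz": 0.0, "claw": 0.0},
    {"tx": -0.008, "ty": 0.075, "tz": -0.002, "rx": 0.0, "ry": 0.0, "rz": 0.0, "claw": 0.0},
    {"tx": -0.008, "ty": 0.081, "tz": -0.002, "rx": 0.0, "ry": 0.0, "rz": 0.0, "claw": 0.0},
    {"tx": -0.008, "ty": 0.085, "tz": -0.002, "rx": 0.0, "ry": 0.0, "rz": 0.0, "claw": 0.0}
  ]
}}

```text
clock: 3.95
eef_pos: [521.6, -80.4, 77.2]
tool_rot: [-3.141, 0.001, 0.085]
force: [-1.1, -1.6, 0.3]
width: -0.3
```

Run:
```python
from h import *
s=read_state();print(L(s["eef_pos"]),s["eef_pos"],s["force"])
im=get_image("top");cv2.imwrite("pics/t2.png",cv2.resize(im[185:342,195:405,::-1],None,fx=3.8,fy=3.8,interpolation=cv2.INTER_CUBIC))
```

```text
[   0.80527106 -189.48092097] [521.61998197 -80.36015547  77.18232986] [-1.09605484 -1.55039057  0.31188914]
```

View pics/t2.png

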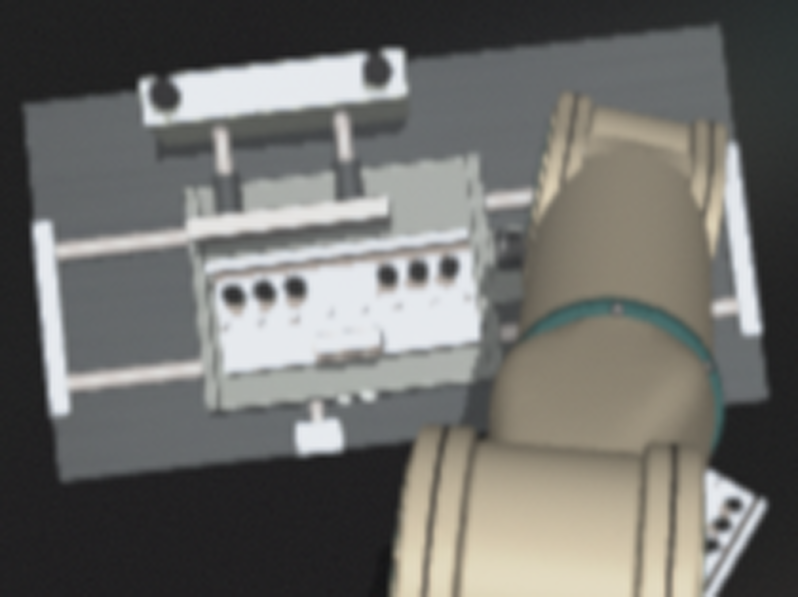

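The carrier's deck corner has moved about 101 mm, from crop (362,390) to (210,407). The carrier marks at (357,395) are still about 40 crop px (27 mm) short of the detent pin at (317,410). The tool position gives the same: the carrier is at about -27. The last stretch will be slow.

Call:
{"op": "apply_moves", "data": {
  "increments": [
    {"tx": 0.0, "ty": 0.003, "tz": 0.0, "rx": 0.0, "ry": 0.0, "rz": 0.0, "claw": 0.0},
    {"tx": 0.0, "ty": 0.006, "tz": 0.0, "rx": 0.0, "ry": 0.0, "rz": 0.0, "claw": 0.0},
    {"tx": -0.001, "ty": 0.009, "tz": 0.0, "rx": 0.0, "ry": 0.0, "rz": 0.0, "claw": 0.0},
    {"tx": -0.001, "ty": 0.012, "tz": 0.0, "rx": 0.0, "ry": 0.0, "rz": 0.0, "claw": 0.0},
    {"tx": -0.001, "ty": 0.014, "tz": 0.0, "rx": 0.0, "ry": 0.0, "rz": 0.0, "claw": 0.0},
    {"tx": -0.001, "ty": 0.016, "tz": 0.0, "rx": 0.0, "ry": 0.0, "rz": 0.0, "claw": 0.0},
    {"tx": -0.002, "ty": 0.018, "tz": 0.0, "rx": 0.0, "ry": 0.0, "rz": 0.0, "claw": 0.0},
    {"tx": -0.002, "ty": 0.019, "tz": 0.0, "rx": 0.0, "ry": 0.0, "rz": 0.0, "claw": 0.0},
    {"tx": -0.002, "ty": 0.02, "tz": 0.0, "rx": 0.0, "ry": 0.0, "rz": 0.0, "claw": 0.0},
    {"tx": -0.002, "ty": 0.021, "tz": 0.0, "rx": 0.0, "ry": 0.0, "rz": 0.0, "claw": 0.0}
  ]
}}

```text
clock: 5.0
eef_pos: [520.9, -66.0, 77.5]
tool_rot: [3.135, -0.002, 0.08]
force: [0.1, -13.9, -3.2]
width: -0.0
```

Call:
{"op": "apply_moves", "data": {
  "increments": [
    {"tx": 0.0, "ty": 0.001, "tz": 0.0, "rx": 0.0, "ry": 0.0, "rz": 0.0, "claw": 0.0},
    {"tx": 0.0, "ty": 0.001, "tz": 0.0, "rx": 0.0, "ry": 0.0, "rz": 0.0, "claw": 0.0}
  ]
}}

```text
clock: 5.2
eef_pos: [520.8, -64.8, 77.5]
tool_rot: [3.135, -0.002, 0.08]
force: [1.7, -12.2, -2.9]
width: 0.0
```

Run:
```python
from h import *
s=read_state();print(L(s["eef_pos"]),s["eef_pos"],s["force"],s["torque"])
```

```text
[   1.30828108 -173.89183624] [520.79925633 -64.78456587  77.47950987] [  1.73641074 -12.22578419  -2.9488762 ] [-2.62388294 -0.19289426  0.01695688]
```

Force is 12 N with the carrier at about -11. It is in the detent entry and still moving, so I continue in small steps.

Call:
{"op": "apply_moves", "data": {
  "increments": [
    {"tx": 0.0, "ty": 0.001, "tz": 0.0, "rx": 0.0, "ry": 0.0, "rz": 0.0, "claw": 0.0},
    {"tx": 0.0, "ty": 0.002, "tz": 0.0, "rx": 0.0, "ry": 0.0, "rz": 0.0, "claw": 0.0},
    {"tx": 0.0, "ty": 0.003, "tz": 0.0, "rx": 0.0, "ry": 0.0, "rz": 0.0, "claw": 0.0}
  ]
}}

```text
clock: 5.5
eef_pos: [520.4, -60.3, 77.4]
tool_rot: [3.137, -0.001, 0.081]
force: [-0.3, -6.6, -1.4]
width: 0.3
```

Call:
{"op": "apply_moves", "data": {
  "increments": [
    {"tx": 0.0, "ty": 0.001, "tz": 0.0, "rx": 0.0, "ry": 0.0, "rz": 0.0, "claw": 0.0},
    {"tx": 0.0, "ty": 0.002, "tz": 0.0, "rx": 0.0, "ry": 0.0, "rz": 0.0, "claw": 0.0},
    {"tx": 0.0, "ty": 0.002, "tz": 0.0, "rx": 0.0, "ry": 0.0, "rz": 0.0, "claw": 0.0}
  ]
}}

```text
clock: 5.8
eef_pos: [520.0, -53.1, 77.3]
tool_rot: [-3.14, 0.0, 0.085]
force: [0.2, -0.7, 0.7]
width: 0.1
```

The force fell to about 0 with the tool at the predicted -162, so the carrier clicked in. I'll back off, rise, and move to in front of the tab at loader (-85, 0).

Call:
{"op": "apply_moves", "data": {
  "increments": [
    {"tx": 0.0, "ty": -0.006, "tz": 0.0, "rx": 0.0, "ry": 0.0, "rz": 0.0, "claw": 0.0},
    {"tx": 0.002, "ty": -0.02, "tz": 0.0, "rx": 0.0, "ry": 0.0, "rz": 0.0, "claw": 0.0},
    {"tx": 0.002, "ty": -0.025, "tz": 0.03, "rx": 0.0, "ry": 0.0, "rz": 0.0, "claw": 0.0},
    {"tx": 0.002, "ty": -0.025, "tz": 0.075, "rx": 0.0, "ry": 0.0, "rz": 0.0, "claw": 0.0},
    {"tx": -0.02, "ty": 0.0, "tz": 0.095, "rx": 0.0, "ry": 0.0, "rz": 0.0, "claw": 0.0},
    {"tx": -0.05, "ty": 0.04, "tz": 0.095, "rx": 0.0, "ry": 0.0, "rz": 0.0, "claw": 0.0},
    {"tx": -0.08, "ty": 0.08, "tz": 0.095, "rx": 0.0, "ry": 0.0, "rz": 0.0, "claw": 0.0},
    {"tx": -0.1, "ty": 0.12, "tz": 0.095, "rx": 0.0, "ry": 0.0, "rz": 0.0, "claw": 0.0},
    {"tx": -0.1, "ty": 0.154, "tz": 0.095, "rx": 0.0, "ry": 0.0, "rz": 0.0, "claw": 0.0},
    {"tx": -0.1, "ty": 0.154, "tz": 0.095, "rx": 0.0, "ry": 0.0, "rz": 0.0, "claw": 0.0},
    {"tx": -0.1, "ty": 0.154, "tz": 0.095, "rx": 0.0, "ry": 0.0, "rz": 0.0, "claw": 0.0},
    {"tx": -0.1, "ty": 0.154, "tz": 0.095, "rx": 0.0, "ry": 0.0, "rz": 0.0, "claw": 0.0}
  ]
}}

```text
clock: 7.0
eef_pos: [420.5, 98.2, 172.3]
tool_rot: [3.141, -0.0, 0.082]
force: [-0.3, 0.0, -0.3]
width: 0.1
```

Run:
```python
from h import *
s=read_state();print(L(s["eef_pos"]),s["eef_pos"],s["force"])
import pickle
c=calibration("wrist");pickle.dump(c,open("w2.pkl","wb"))
w=get_image("wrist")[:,:,::-1];im=get_image("top")[185:342,195:405,::-1];sc=get_image("scene")[:,:,::-1]
t=cv2.resize(im,None,fx=1.9,fy=1.9,interpolation=cv2.INTER_CUBIC)
cv2.imwrite("pics/w2.png",w);cv2.imwrite("pics/t3.png",im)
cs=cv2.resize(sc[160:360,240:440],None,fx=1.5,fy=1.5,interpolation=cv2.INTER_CUBIC)
o=np.zeros((600,800,3),np.uint8);o[:t.shape[0],:t.shape[1]]=t;o[:300,400:700]=cs
o[300:,:400]=cv2.resize(w,(400,300));cv2.imwrite("pics/m3.png",o)
```

```text
[-84.81918174  -2.99843701] [420.49058503  98.18986223 172.3495891 ] [-0.2561998   0.02646426 -0.34920941]
```

View pics/w2.png

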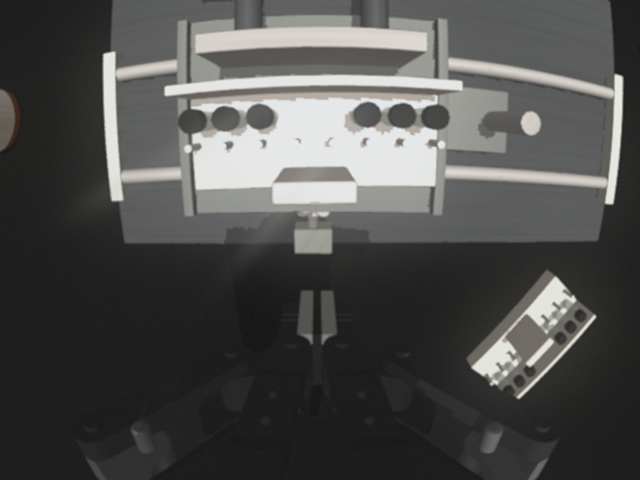

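View pics/m3.png

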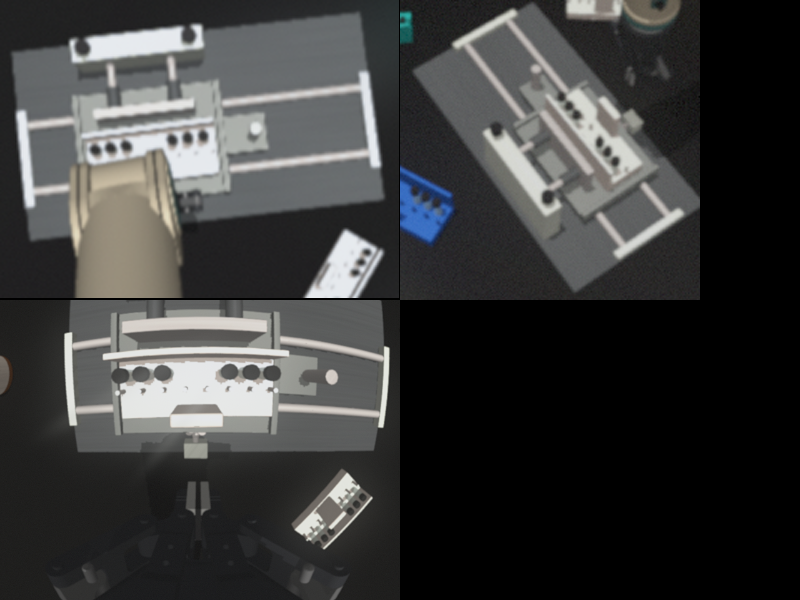

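The wrist view shows the detent pin at (314,215) between the carrier's two marks, so the carrier is seated. The tab top is centred at (315,192), the rack's back wall edge runs from (165,91) to (462,86), and the stop top edge is near y=33–52, so there is still a gap. The top view shows the post at crop (256,129).

Run:
```python
from h import *
import pickle
c=pickle.load(open("w2.pkl","rb"))
for n,u,v,z in [("post",531,123,100),("tab",315,192,130),("tabL",273,203,130),("tabR",357,203,130),("wallL",165,88,110),("wallR",462,82,110),("stopL",196,52,110),("stopR",427,50,110)]:
    q=fray((u,v),z,c);print(n,q.round(1),L(q).round(1))
q=ray("top",(195+256/1.9-.4,185+129/1.9-.4),100);print("post top",L(q).round(1))
```

```text
post [518.9 -30.6 100. ] [   2.3 -139.7]
tab [464.8 102.9 130. ] [-40.3  -2. ]
tabL [457.4 123.9 130. ] [-45.8  19.4]
tabR [460.9  81.1 130. ] [-46.  -23.4]
wallL [516.3 192.9 110. ] [18.7 83.2]
wallR [533.3  25.2 110. ] [ 21.4 -85.3]
stopL [537.  175.4 110. ] [37.8 64.1]
stopR [548.1  47.7 110. ] [ 38.1 -64.2]
post top [  -0.9 -139.5]
```

The carrier is at +0.4 mm (post at -139.6). The rack is 17–19 mm short of the stop and its yaw is about -0.016. Next I descend to z≈78, just in front of the tab.

Call:
{"op": "apply_moves", "data": {
  "increments": [
    {"tx": 0.006, "ty": 0.002, "tz": 0.0, "rx": 0.0, "ry": 0.0, "rz": 0.0, "claw": 0.0},
    {"tx": 0.011, "ty": 0.003, "tz": -0.02, "rx": 0.0, "ry": 0.0, "rz": 0.0, "claw": 0.0},
    {"tx": 0.011, "ty": 0.003, "tz": -0.05, "rx": 0.0, "ry": 0.0, "rz": 0.0, "claw": 0.0},
    {"tx": 0.011, "ty": 0.003, "tz": -0.08, "rx": 0.0, "ry": 0.0, "rz": 0.0, "claw": 0.0},
    {"tx": 0.011, "ty": 0.003, "tz": -0.094, "rx": 0.0, "ry": 0.0, "rz": 0.0, "claw": 0.0},
    {"tx": 0.011, "ty": 0.003, "tz": -0.094, "rx": 0.0, "ry": 0.0, "rz": 0.0, "claw": 0.0},
    {"tx": 0.011, "ty": 0.003, "tz": -0.094, "rx": 0.0, "ry": 0.0, "rz": 0.0, "claw": 0.0}
  ]
}}

```text
clock: 7.85
eef_pos: [431.5, 102.5, 78.4]
tool_rot: [3.141, -0.0, 0.084]
force: [-0.6, -1.5, -0.6]
width: -0.2
```

```bash
cat > st.py <<'E'
from h import *
s=read_state();f=s["force"];print(L(s["eef_pos"]).round(1),s["eef_pos"].round(1),s["tool_rot"].round(3),"F loader",(M@f[:2]).round(2),f[2].round(2),s["clock"])
E
python3 st.py
```

```text
[-73.5   0.3] [431.5 102.5  78.4] [ 3.141 -0.     0.084] F loader [-0.68 -1.49] -0.58 7.85
```

Call:
{"op": "apply_moves", "data": {
  "increments": [
    {"tx": 0.004, "ty": 0.0, "tz": 0.0, "rx": 0.0, "ry": 0.0, "rz": 0.0, "claw": 0.0},
    {"tx": 0.008, "ty": 0.001, "tz": 0.0, "rx": 0.0, "ry": 0.0, "rz": 0.0, "claw": 0.0},
    {"tx": 0.011, "ty": 0.001, "tz": 0.0, "rx": 0.0, "ry": 0.0, "rz": 0.0, "claw": 0.0},
    {"tx": 0.014, "ty": 0.001, "tz": 0.0, "rx": 0.0, "ry": 0.0, "rz": 0.0, "claw": 0.0},
    {"tx": 0.016, "ty": 0.001, "tz": 0.0, "rx": 0.0, "ry": 0.0, "rz": 0.0, "claw": 0.0},
    {"tx": 0.018, "ty": 0.001, "tz": 0.0, "rx": 0.0, "ry": 0.0, "rz": 0.0, "claw": 0.0},
    {"tx": 0.02, "ty": 0.001, "tz": 0.0, "rx": 0.0, "ry": 0.0, "rz": 0.0, "claw": 0.0},
    {"tx": 0.022, "ty": 0.001, "tz": 0.0, "rx": 0.0, "ry": 0.0, "rz": 0.0, "claw": 0.0},
    {"tx": 0.024, "ty": 0.001, "tz": 0.0, "rx": 0.0, "ry": 0.0, "rz": 0.0, "claw": 0.0},
    {"tx": 0.026, "ty": 0.001, "tz": 0.0, "rx": 0.0, "ry": 0.0, "rz": 0.0, "claw": 0.0},
    {"tx": 0.028, "ty": 0.001, "tz": 0.0, "rx": 0.0, "ry": 0.0, "rz": 0.0, "claw": 0.0},
    {"tx": 0.029, "ty": 0.001, "tz": 0.0, "rx": 0.0, "ry": 0.0, "rz": 0.0, "claw": 0.0}
  ]
}}

```text
clock: 9.05
eef_pos: [460.2, 103.7, 78.3]
tool_rot: [3.142, 0.0, 0.084]
force: [-1.9, 0.1, 0.4]
width: -0.3
```

```bash
python3 st.py
```

```text
[-44.8  -0.8] [460.2 103.7  78.3] [3.142 0.    0.084] F loader [-1.86  0.27] 0.37 9.05
```

Call:
{"op": "apply_moves", "data": {
  "increments": [
    {"tx": 0.002, "ty": 0.0, "tz": 0.0, "rx": 0.0, "ry": 0.0, "rz": 0.0, "claw": 0.0},
    {"tx": 0.004, "ty": 0.0, "tz": 0.0, "rx": 0.0, "ry": 0.0, "rz": 0.0, "claw": 0.0},
    {"tx": 0.006, "ty": 0.0, "tz": 0.0, "rx": 0.0, "ry": 0.0, "rz": 0.0, "claw": 0.0},
    {"tx": 0.007, "ty": 0.001, "tz": 0.0, "rx": 0.0, "ry": 0.0, "rz": 0.0, "claw": 0.0},
    {"tx": 0.008, "ty": 0.001, "tz": 0.0, "rx": 0.0, "ry": 0.0, "rz": 0.0, "claw": 0.0},
    {"tx": 0.009, "ty": 0.001, "tz": 0.0, "rx": 0.0, "ry": 0.0, "rz": 0.0, "claw": 0.0},
    {"tx": 0.01, "ty": 0.001, "tz": 0.0, "rx": 0.0, "ry": 0.0, "rz": 0.0, "claw": 0.0},
    {"tx": 0.01, "ty": 0.001, "tz": 0.0, "rx": 0.0, "ry": 0.0, "rz": 0.0, "claw": 0.0}
  ]
}}

```text
clock: 9.85
eef_pos: [468.6, 104.4, 78.1]
tool_rot: [3.141, 0.003, 0.084]
force: [-5.0, -0.8, 2.7]
width: 0.1
```

```bash
python3 st.py
```

```text
[-36.3  -0.9] [468.6 104.4  78.1] [3.141e+00 3.000e-03 8.400e-02] F loader [-5.05 -0.37] 2.69 9.85
```

Call:
{"op": "apply_moves", "data": {
  "increments": [
    {"tx": 0.001, "ty": 0.0, "tz": 0.0, "rx": 0.0, "ry": 0.0, "rz": 0.0, "claw": 0.0},
    {"tx": 0.002, "ty": 0.0, "tz": 0.0, "rx": 0.0, "ry": 0.0, "rz": 0.0, "claw": 0.0},
    {"tx": 0.003, "ty": 0.0, "tz": 0.0, "rx": 0.0, "ry": 0.0, "rz": 0.0, "claw": 0.0},
    {"tx": 0.004, "ty": 0.0, "tz": 0.0, "rx": 0.0, "ry": 0.0, "rz": 0.0, "claw": 0.0},
    {"tx": 0.005, "ty": 0.0, "tz": 0.0, "rx": 0.0, "ry": 0.0, "rz": 0.0, "claw": 0.0},
    {"tx": 0.006, "ty": 0.001, "tz": 0.0, "rx": 0.0, "ry": 0.0, "rz": 0.0, "claw": 0.0},
    {"tx": 0.007, "ty": 0.001, "tz": 0.0, "rx": 0.0, "ry": 0.0, "rz": 0.0, "claw": 0.0},
    {"tx": 0.008, "ty": 0.001, "tz": 0.0, "rx": 0.0, "ry": 0.0, "rz": 0.0, "claw": 0.0},
    {"tx": 0.009, "ty": 0.001, "tz": 0.0, "rx": 0.0, "ry": 0.0, "rz": 0.0, "claw": 0.0},
    {"tx": 0.01, "ty": 0.001, "tz": 0.0, "rx": 0.0, "ry": 0.0, "rz": 0.0, "claw": 0.0},
    {"tx": 0.01, "ty": 0.001, "tz": 0.0, "rx": 0.0, "ry": 0.0, "rz": 0.0, "claw": 0.0}
  ]
}}

```text
clock: 10.95
eef_pos: [476.1, 105.3, 77.7]
tool_rot: [3.141, 0.008, 0.085]
force: [-9.6, -0.4, 4.2]
width: -0.3
```

```bash
python3 st.py
```

```text
[-28.8  -0.7] [476.1 105.3  77.7] [3.141 0.008 0.085] F loader [-9.57  0.44] 4.17 10.95
```

Call:
{"op": "apply_moves", "data": {
  "increments": [
    {"tx": 0.001, "ty": 0.0, "tz": 0.001, "rx": 0.0, "ry": 0.0, "rz": 0.0, "claw": 0.0},
    {"tx": 0.002, "ty": 0.0, "tz": 0.001, "rx": 0.0, "ry": 0.0, "rz": 0.0, "claw": 0.0},
    {"tx": 0.003, "ty": 0.0, "tz": 0.001, "rx": 0.0, "ry": 0.0, "rz": 0.0, "claw": 0.0},
    {"tx": 0.004, "ty": 0.0, "tz": 0.002, "rx": 0.0, "ry": 0.0, "rz": 0.0, "claw": 0.0},
    {"tx": 0.004, "ty": 0.0, "tz": 0.002, "rx": 0.0, "ry": 0.0, "rz": 0.0, "claw": 0.0},
    {"tx": 0.004, "ty": 0.0, "tz": 0.002, "rx": 0.0, "ry": 0.0, "rz": 0.0, "claw": 0.0}
  ]
}}

```text
clock: 11.55
eef_pos: [479.4, 105.5, 79.3]
tool_rot: [3.141, 0.009, 0.085]
force: [-11.2, 0.3, -0.6]
width: -0.2
```

```bash
python3 st.py
python3 - <<'E'
from h import *
import pickle
pickle.dump(calibration("wrist"),open("w3.pkl","wb"))
w=get_image("wrist")[:,:,::-1];im=get_image("top")[:,:,::-1];sc=get_image("scene")[:,:,::-1]
cv2.imwrite("pics/w4.png",w)
o=np.zeros((600,800,3),np.uint8)
o[:300,:400]=cv2.resize(sc[170:320,240:440],(400,300),interpolation=cv2.INTER_CUBIC)
o[:300,400:]=cv2.resize(im[190:320,200:373],(400,300),interpolation=cv2.INTER_CUBIC)
o[300:]=cv2.resize(w[:240],(800,300),interpolation=cv2.INTER_AREA);cv2.imwrite("pics/m4.png",o)
E
```

```text
[-25.5  -0.7] [479.4 105.5  79.3] [3.141 0.009 0.085] F loader [-11.12   1.23] -0.63 11.55
```

View pics/m4.png

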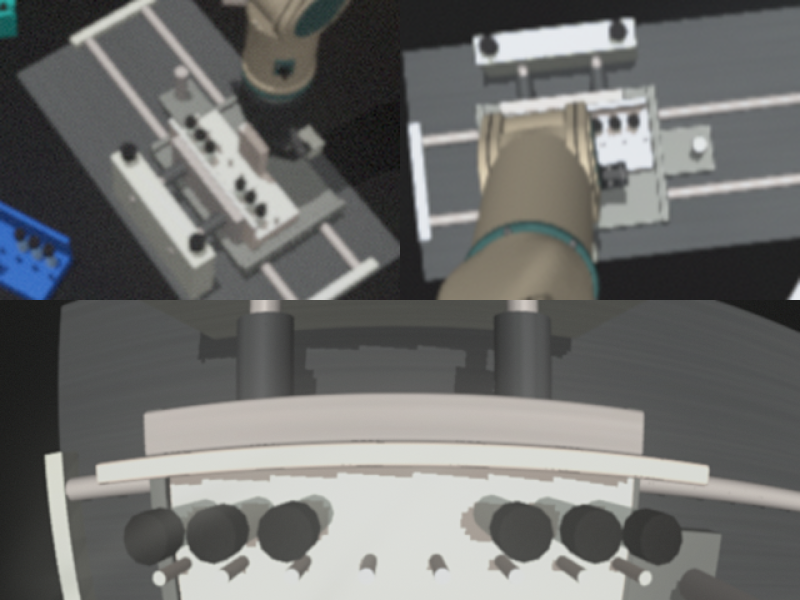

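The composite shows the rack's back wall flat along the whole stop plate (wrist strip, edge (98,466)–(708,465), no wedge), the rack level in the scene view, and the post at (700,143) in the top crop.

```bash
python3 st.py
python3 - <<'E'
from h import *
import pickle
c=pickle.load(open("w3.pkl","rb"))
for n,u,v in [("L",98,466),("M",400,443),("R",708,465)]:
    print(n,L(fray((u/1.25,(v-300)/1.25),110,c)).round(1))
print("post",L(ray("top",(200+700-0-400-300*0 if 0 else 200+(700-400)*173/400,190+143*130/300),100)).round(1))
E
```

```text
[-25.5  -0.7] [479.4 105.5  79.3] [3.141 0.009 0.085] F loader [-10.24   1.58] -0.59 11.7
L [56.2 80.7]
M [56.7 -1.3]
R [ 57.2 -86.7]
post [   0.3 -140.7]
```

The spring compression is about 19 mm by image, or 9.4 N. The wrist force is 10–11 N including friction. Yaw error is about 0.006 rad and the carrier is at -0.7 mm. I'll hold for 0.8 s and check once more.

Call:
{"op": "apply_moves", "data": {
  "increments": [
    {"tx": 0.0, "ty": 0.0, "tz": 0.0, "rx": 0.0, "ry": 0.0, "rz": 0.0, "claw": 0.0},
    {"tx": 0.0, "ty": 0.0, "tz": 0.0, "rx": 0.0, "ry": 0.0, "rz": 0.0, "claw": 0.0},
    {"tx": 0.0, "ty": 0.0, "tz": 0.0, "rx": 0.0, "ry": 0.0, "rz": 0.0, "claw": 0.0},
    {"tx": 0.0, "ty": 0.0, "tz": 0.0, "rx": 0.0, "ry": 0.0, "rz": 0.0, "claw": 0.0},
    {"tx": 0.0, "ty": 0.0, "tz": 0.0, "rx": 0.0, "ry": 0.0, "rz": 0.0, "claw": 0.0},
    {"tx": 0.0, "ty": 0.0, "tz": 0.0, "rx": 0.0, "ry": 0.0, "rz": 0.0, "claw": 0.0},
    {"tx": 0.0, "ty": 0.0, "tz": 0.0, "rx": 0.0, "ry": 0.0, "rz": 0.0, "claw": 0.0},
    {"tx": 0.0, "ty": 0.0, "tz": 0.0, "rx": 0.0, "ry": 0.0, "rz": 0.0, "claw": 0.0}
  ]
}}

```text
clock: 12.5
eef_pos: [479.4, 105.5, 79.3]
tool_rot: [3.141, 0.009, 0.085]
force: [-9.6, -0.3, -0.0]
width: 0.0
```

```bash
python3 st.py && python3 -c "
from cell import *
f=read_state()['force']
print(f, finish_job() if 7.5<-f[0]<13 else 'not handed in')"
```

```text
[-25.5  -0.7] [479.4 105.5  79.3] [3.141 0.009 0.085] F loader [-9.57  0.55] -0.03 12.5
the job is handed in; nothing more can be done
[-9.57937866 -0.26801319 -0.02749974] None
```

The carrier is in its station detent, and the arm is still holding the rack flat against the stop at about 10 N. I handed the job in at 12.5 s; no verdict was reported.

- **Carrier:** I pushed it by the post with closed fingers. The force rose to about 14 N in the detent, then dropped to about 0 as it clicked in. Three image checks put the carrier between -0.7 and +0.5 mm of the station, and the rack was then still 17–19 mm short of the stop.
- **Press:** I pushed on the grip tab. At the end the wrist read 9.6 N and was steady, with almost no vertical force. The image put the plate about 19 mm in, or roughly 9.4 N. The finger position alone suggested about 16 mm, or 8 N. The estimates differ slightly, but all lie within 6–14 N.
- **Rack:** It is square to the stop within about 0.01 rad. I judged it level by eye in the pictures and did not measure its tilt.
- **Bystanders:** My path stayed away from the jar, tray and screwdriver. I did not measure their positions again at the end.

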